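# Weigh the marzipan, tip it into the bowl, lay the beaker to dry

## Task

Lift the steel beaker of marzipan balls out of the caddy, stand it upright on the pan of the kitchen scale with all seven balls still in it and let go of it for a moment to weigh it. Then take hold of it afresh so that it can be tipped, pour all seven balls into the mixing bowl, and lay the empty beaker on its side in the notches of the drying cradle, well centred along it, and let go. Put things down gently and leave the shaker, the bottle and the canister where they stand.

Things in the scene. Friction and masses are not known exactly. Their poses are not given: they have to be found in the camera images.
- cup: Measuring beaker: plain straight steel cylinder, open at the top, no handle, outer diameter 66 mm, wall 3, floor 4, height 100 mm, about 0.15 kg empty, loose. Origin: centre of its underside; z points to its mouth. Starts upright in one bay of the caddy, underside 8 mm above the counter, holding seven balls that fill it to about 60 mm.
- cup_mid (a point): Centre of the beaker, on its axis, 50 mm from the underside; z to the mouth.
- caddy: Fixed wooden caddy: base 130 (its x) by 188 by 8 mm with three upright boards 8 mm thick, 118 mm high overall, along x at y = -90, 0, +90 mm. Two bays 82 mm wide, at y = -45 and +45, open above and at both x ends: beaker in one, shaker in the other. Only 8 mm free between beaker and boards: fingers fit only on its sides facing along the caddy's x. Origin: centre of underside.
- scale: Kitchen scale fixed to the counter: white case 170 by 150 mm, 28 mm high, with a round steel pan 120 mm across, its rigid top 40 mm above the counter. Origin: centre of the underside of the case.
- scale_pan (a point): Centre of the top of the scale's pan, 40 mm above the counter.
- bowl: Stoneware mixing bowl fixed to the counter: round, outer rim diameter 210 mm, wall 6 mm, foot 110 mm across, rim 95 mm above the counter, inner floor 8 mm above it. Origin: centre of its underside.
- bowl_rim (a point): Centre of the bowl's mouth, at rim height.
- cradle: Fixed low wooden drying cradle: base 120 (its x) by 76 by 8 mm; two 10 mm thick V rests at x = -32 and +32 mm, in whose 90 degree notches the beaker lies on its side along the cradle's x, mouth to either end. Rests reach 33 mm above the counter and 33 mm to each side, so fingers have room on both sides of the lying beaker. Origin: centre of underside.
- cradle_seat (a point): Where the beaker's centre lies when it rests in the cradle: 50 mm above the counter, over the cradle's centre; x along the cradle.
- shaker: Bystander: solid-looking steel dredger with a domed lid, 60 mm across, 108 mm high, loose, 0.2 kg, standing in the other bay of the caddy. Origin: centre of its underside.
- bottle: Bystander: amber glass bottle with a black cap, 56 mm across, 170 mm high, loose, 0.4 kg, standing on the counter. Origin: centre of its underside.
- canister: Bystander: glass storage jar with a steel lid, 84 mm across, 150 mm high, loose, 0.7 kg, standing on the counter. Origin: centre of its underside.
- ball0_center (a point): Centre of one of the seven hard sugar-glazed marzipan balls, smooth and slippery (friction about 0.25), 22 mm across, 10 g, that start in the beaker. They all run out once its mouth points about 25 degrees below level; a shake helps.
- ball1_center (a point): Centre of one of the seven hard sugar-glazed marzipan balls, smooth and slippery (friction about 0.25), 22 mm across, 10 g, that start in the beaker. They all run out once its mouth points about 25 degrees below level; a shake helps.
- ball2_center (a point): Centre of one of the seven hard sugar-glazed marzipan balls, smooth and slippery (friction about 0.25), 22 mm across, 10 g, that start in the beaker. They all run out once its mouth points about 25 degrees below level; a shake helps.
- ball3_center (a point): Centre of one of the seven hard sugar-glazed marzipan balls, smooth and slippery (friction about 0.25), 22 mm across, 10 g, that start in the beaker. They all run out once its mouth points about 25 degrees below level; a shake helps.
- ball4_center (a point): Centre of one of the seven hard sugar-glazed marzipan balls, smooth and slippery (friction about 0.25), 22 mm across, 10 g, that start in the beaker. They all run out once its mouth points about 25 degrees below level; a shake helps.
- ball5_center (a point): Centre of one of the seven hard sugar-glazed marzipan balls, smooth and slippery (friction about 0.25), 22 mm across, 10 g, that start in the beaker. They all run out once its mouth points about 25 degrees below level; a shake helps.
- ball6_center (a point): Centre of one of the seven hard sugar-glazed marzipan balls, smooth and slippery (friction about 0.25), 22 mm across, 10 g, that start in the beaker. They all run out once its mouth points about 25 degrees below level; a shake helps.
Things that resemble listed ones, but are neither listed nor needed, are in the scene too. Leave any orange look-alike of the cup alone.

How it is judged:
By the outcome, as a careful person would: the job done as asked, in the order asked, and still so for the second after the job is handed in, with the robot touching nothing.
It also fails if it takes over 72 s, if anything falls off the work surface, if the arm or the gripper's body presses on something with over 40 N, if the wrist force passes 120 N, or if a joint passes its speed limit or range.

## Robot

A 6-joint arm with a two-finger parallel gripper is mounted at the origin on the work surface. World frame = base frame: x ahead of the robot, y to its left, z up, the work surface at z = 0. Lengths are in m, angles in rad, forces in N, time in s.
With the tool pointing down it reaches from about 0.35 to 0.775 m from the base axis. Payload 5.5 kg.
Tool frame: the origin (TCP) lies between the finger pads; the fingertips stand 8 mm ahead of it and the grasp point (between the pads) lies 11 mm behind it; z points along the fingers, y is the line along which they close (so a half turn about z gives the same grasp; the last joint's range is limited). The gripper opens to 85 mm and grips with 20 to 120 N. Pads are 22 mm wide; open, the fingers measure 114 mm over their backs; the gripper's body (76 mm by 85 mm) begins 54 mm behind the grasp point. The pads swing forward as they close: fully open they stand 13 mm farther back than shut.
Start: joints at [-1.294, 0.313, 0.046, 1.304, 0, 1.431], TCP at [0.233, -0.526, 0.239] pointing down, gripper open.
Joint ranges: [-2.76, 2.76], [-0.86, 1.69], [-1.03, 1.26], [-2.2, 2.34], [-1.47, 1.5], [-3.14, 3.14]. Speed limits (rad/s): [2.57, 2.57, 3.14, 3.14, 3.14, 3.14].

## Interface

Orientations are given as a unit quaternion [w, x, y, z].
In Python, from workcell import env gives the robot as it stands.
- The arm moves only by the tool move_arm, never from a script. Its argument "moves" is one flat list of numbers, 5 for each row, row after row: the shift along the world's x, y, z in m, then the turn about the world's z in rad, then the finger opening in m, from 0 to 0.0854. A call has 1 to 12 rows; each row is the pose to reach, as a shift and turn from the pose commanded when the call began; what a row does not reach only later rows make up. A row lasts 1/12 s, in which the tool goes at most 41.7 mm and 7.16 degrees, less where a joint would pass 70% of its speed; a pose out of reach is approached as far as the arm can. A call with a gripper value outside its range is refused whole. The fingers move at their own pace and stop on an object; "newtons" is the grip in N (left out, the last holds). Time passes only in rows, so rows that repeat a pose let the fingers close. It gives the time, the measured TCP pose, the force, the opening and the grip force at its end, in the units of the state.
- env.get_state(): the state, without advancing time (a new reading comes with each control period).
- env.read_camera(name): name is "scene" or "top" or "wrist"; returns a dict with "pixels" (400x640x3 uint8, red, green, blue), "camera_matrix" (3x3 intrinsics, pixels), "rvec" (rotation vector, rad) and "tvec" (3), from world to camera coordinates, as OpenCV has them. Camera axes: x right, y down, z forward; pixel columns grow to the right and rows downward; lengths in m; the calibration is good to about 2 mm. A picture is of the moment at which its call begins. There is no depth.
- env.hand_in(): hands the job in; it is judged then, once.
The state is a dict: "clock": time; "joint_pos": joint angles; "qvel": joint speeds; "tau": joint torques, N m; "tcp_pos": TCP position; "orientation": TCP orientation; "wrist_force": force on the tool from outside, world axes, zero at the start; "ft_torque": the same for the moment, N m; "finger_gap": finger opening in m; "grip_force": force on a finger pad.
Only numpy, scipy, OpenCV 4.12 (cv2) and the standard library are available. Lean on these libraries where they do the work, as an engineer would, in place of code of your own. Each camera call takes 0.05 s, during which the arm holds its last target. There are 200 camera calls.

## Working session

There is one attempt and no reset: what is moved stays moved. The work goes in short steps, Python scripts to look and compute and a tool call to move; the robot and the scene stay as the last step left them, time stands still between calls to the robot, and variables do not carry over. Pictures are saved under pics/ and viewed, at most 10 in all, crops included, and the job is handed in when it is done.

Besides the shell and the picture viewer there is one more tool, called as name(argument=value, ...), one argument or row to a line, values as JSON. move_arm: Moves the arm, as the interface text tells. Its arguments: {"type":"object","properties":{"moves":{"type":"array"},"newtons":{"type":"number"}},"required":["moves"]}

```bash
ls -la; mkdir -p pics
cat > h.py <<'E'
import numpy as np, cv2
from workcell import env
def cam(n):
    c=env.read_camera(n); c['R']=cv2.Rodrigues(np.array(c['rvec'],float))[0]; c['t']=np.array(c['tvec'],float).ravel(); c['K']=np.array(c['camera_matrix'],float); c['img']=cv2.cvtColor(c['pixels'],cv2.COLOR_RGB2BGR); return c
def ray(c,u,v):
    o=-c['R'].T@c['t']; d=c['R'].T@np.linalg.inv(c['K'])@np.array([u,v,1.]); return o,d/np.linalg.norm(d)
def plane(c,u,v,z):
    o,d=ray(c,u,v); return o+d*(z-o[2])/d[2]
def proj(c,p):
    q=c['K']@(c['R']@np.array(p,float)+c['t']); return q[:2]/q[2]
E
python3 - <<'E'
from h import *
for n in ('scene','top'):
    c=cam(n); cv2.imwrite(f'pics/{n}0.png',c['img']); print(n,-c['R'].T@c['t'],c['K'][0,0],c['R'][2])
print(env.get_state()); print([a for a in dir(env) if a[0]!='_'])
E
```

```text
total 12
drwxr-xr-x  3 agent agent 4096 Nov 30 09:32 .
drwxr-xr-x 23 root  root  4096 Nov 30 09:32 ..
drwxr-xr-x  2 agent agent 4096 Nov 30 09:32 pics
scene [1.47794368 0.34160965 0.75695762] 463.27709899346365 [-0.7651056  -0.30197839 -0.56870245]
top [ 0.47539372 -0.01310056  1.05533402] 430.4592410405696 [ 0.08273425  0.02078374 -0.9963549 ]
{'clock': 0.1, 'joint_pos': array([-1.29360494e+00,  3.13959050e-01,  4.51187457e-02,  1.30360526e+00,
        5.77769828e-06,  1.43120829e+00]), 'qvel': array([ 0.00039513, -0.00141351,  0.00380942,  0.00042132,  0.00025639,
        0.0004277 ]), 'tau': array([ 2.00926181e-03, -4.81728137e+01,  2.99242312e+01,  1.28092279e-02,
       -1.28004895e-04,  8.40552801e-07]), 'tcp_pos': array([ 0.23265002, -0.52536004,  0.23848953]), 'orientation': array([-8.22866683e-04,  9.78364995e-01,  2.06884645e-01, -5.38084078e-05]), 'wrist_force': array([ 0.2039036 , -0.83264708,  0.74954093]), 'ft_torque': array([-0.02338111,  0.00034778,  0.05567013]), 'grip_force': 0.0, 'finger_gap': 0.08520661066461228}
['MotionError', 'get_state', 'hand_in', 'read_camera']
```

View pics/scene0.png

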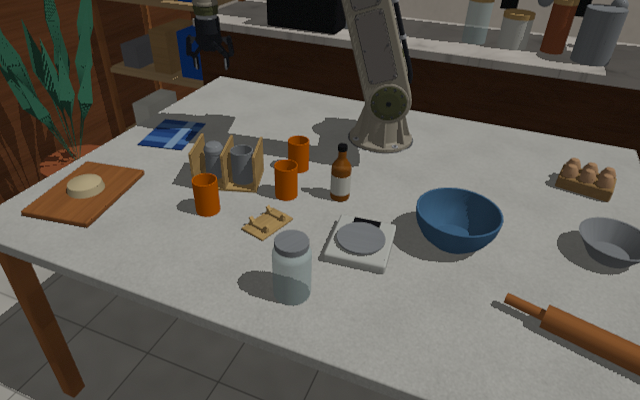

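View pics/top0.png

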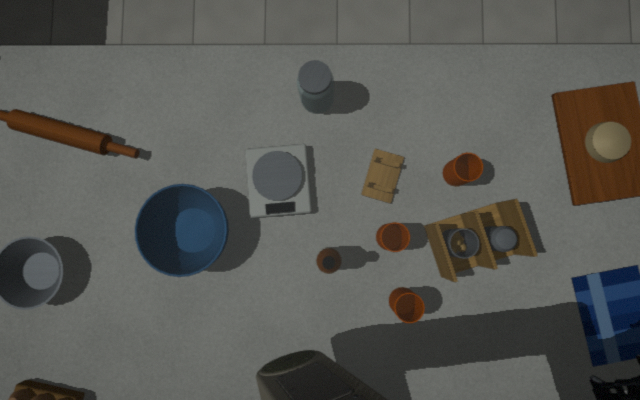

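Run:
```python
from h import *
t=cv2.imread('pics/top0.png'); 
cv2.imwrite('pics/crop1.png',cv2.resize(t[145:285,355:545],None,fx=4.2,fy=4.2,interpolation=cv2.INTER_CUBIC))
c=cam('top'); hsv=cv2.cvtColor(c['img'],cv2.COLOR_BGR2HSV)
def big(m,lo,hi=1e9):
    cs=cv2.findContours(m.astype('uint8'),cv2.RETR_EXTERNAL,cv2.CHAIN_APPROX_NONE)[0]
    return [x for x in cs if lo<cv2.contourArea(x)<hi]
H,S,V=cv2.split(hsv)
for x in big((H>95)&(H<120)&(S>120)&(V>50),3000):
    e=cv2.fitEllipse(x); print('blue',e,cv2.boundingRect(x)); u,v=e[0]
    b=cv2.boundingRect(x); 
    print(plane(c,b[0],v,.095),plane(c,b[0]+b[2],v,.095),plane(c,u,b[1],.095),plane(c,u,b[1]+b[3],.095))
print('hsv pan',hsv[178,277],'case',hsv[155,255],'case2',hsv[200,305],'ctr',hsv[200,340],'orange',hsv[250,392],'cradle',hsv[175,382],'grey bowl',hsv[271,8])
m=(V>150); 
print([ (cv2.minAreaRect(x)) for x in big(m[130:230,230:330],800)])
```

```text
hsv pan [90 17 88] case [ 53   8 123] case2 [ 54  11 121] ctr [ 42  11 111] orange [ 11 154  83] cradle [ 18 123 108] grey bowl [102  34  37]
[]
```

View pics/crop1.png

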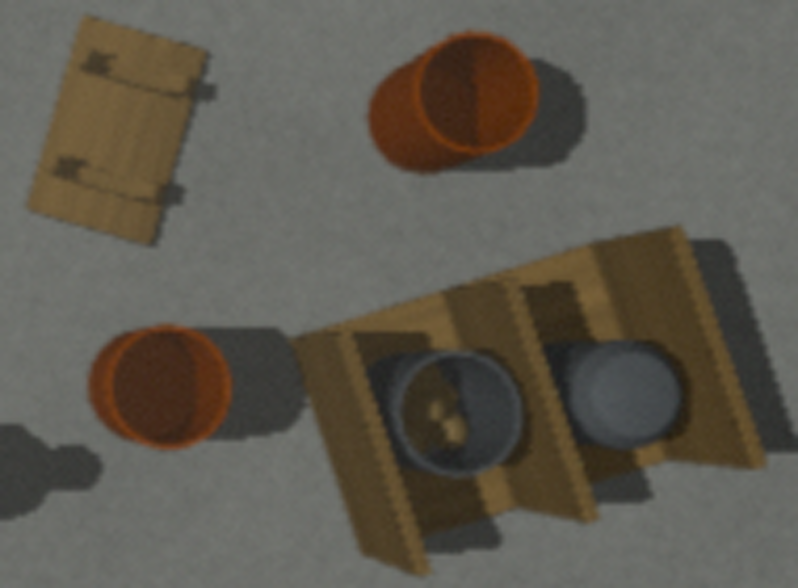

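Run:
```python
from h import *
c=cam('top'); img=c['img']; hsv=cv2.cvtColor(img,cv2.COLOR_BGR2HSV); H,S,V=cv2.split(hsv)
def big(m,lo,hi=1e9):
    cs=cv2.findContours(m.astype('uint8'),cv2.RETR_EXTERNAL,cv2.CHAIN_APPROX_NONE)[0]
    return [x for x in cs if lo<cv2.contourArea(x)<hi]
for x in big((H>95)&(H<125)&(S>100),3000):
    hull=cv2.convexHull(x)[:,0].astype(float); P=np.array([plane(c,u,v,.095)[:2] for u,v in hull]); (a,b),r=cv2.minEnclosingCircle(P.astype('float32'))
    A=np.c_[2*P,np.ones(len(P))]; s=np.linalg.lstsq(A,(P**2).sum(1),rcond=None)[0]; print('blue',cv2.boundingRect(x),'fit',s[:2],np.sqrt(s[2]+s[0]**2+s[1]**2),'enc',a,b,r)
# pan
m=np.zeros_like(V); m[135:225,235:320]=((V<105)&(V>60))[135:225,235:320]
for x in big(m,1000):
    e=cv2.fitEllipse(cv2.convexHull(x)); print('pan',e,plane(c,*e[0],.04)); 
    g=[plane(c,e[0][0]+k,e[0][1],.04)[1] for k in(-e[1][0]/2,e[1][0]/2)]; print(g[0]-g[1])
m=np.zeros_like(V); m[135:225,235:320]=(V>112)[135:225,235:320]; m=cv2.morphologyEx(m,cv2.MORPH_OPEN,np.ones((3,3)))
for x in big(m,300): print('case',cv2.minAreaRect(x))
k=lambda x,y,z: plane(c,355+x/4.2,145+y/4.2,z)
print('beaker rim',k(457,412,.108)[:2])
for n,a,b in (('L',(347,335),(422,573)),('M',(514,282),(591,520)),('R',(683,228),(761,467))):
    p,q=k(*a,.118),k(*b,.118); d=p-q; print(n,p[:2],q[:2],np.linalg.norm(d),np.arctan2(d[1],d[0]),(p+q)[:2]/2)
P=[k(*a,.008)[:2] for a in((85,14),(210,52),(155,245),(28,208))]; d=P[0]-P[3]; e=P[1]-P[2]
print('cradle',np.mean(P,0),np.linalg.norm(d),np.linalg.norm(e),np.linalg.norm(P[0]-P[1]),np.arctan2(d[1],d[0]),np.arctan2(e[1],e[0]))
print('oranges',[plane(c,355+a/4.2,145+b/4.2,.1)[:2] for a,b in((478,92),(165,390))],plane(c,408,303,.1)[:2],'bottle',plane(c,329,261,.17)[:2],'can',plane(c,316,76,.15)[:2])
print('shaker',k(625,393,.108)[:2])
w=cam('wrist'); print('wristcam',-w['R'].T@w['t'],w['R'][2])
```

```text
blue (572, 266, 68, 100) fit [ 0.31002514 -0.61794892] 0.10612076175024339 enc 0.3071564733982086 -0.6234269738197327 0.1177365630865097
blue (135, 184, 92, 92) fit [0.4829412  0.32781859] 0.1028684744880078 enc 0.4832477867603302 0.32779785990715027 0.10389680415391922
pan ((278.6277770996094, 175.619140625), (50.462432861328125, 53.850135803222656), 95.55767822265625) [0.61322808 0.11704503 0.04      ]
0.1205275986920056
case ((276.2852783203125, 180.20880126953125), (66.57256317138672, 59.59318542480469), 85.60128784179688)
beaker rim [ 0.45862041 -0.29816935]
L [ 0.49771854 -0.23956283] [ 0.37707688 -0.27601987] 0.12602986050298137 0.2934673017864299 [ 0.43739771 -0.25779135]
M [ 0.52573147 -0.32551988] [ 0.40470933 -0.36201627] 0.12640547321831946 0.2928946553381635 [ 0.4652204  -0.34376808]
R [ 0.55430142 -0.4126115 ] [ 0.43237688 -0.44861067] 0.1271280208742659 0.28710045181229443 [ 0.49333915 -0.43061109]
cradle [ 0.61879006 -0.13585175] 0.11904053409425874 0.1177722840268455 0.07608483932272316 -0.28188586990851117 -0.2791777299316974
oranges [array([ 0.6273387 , -0.31460722]), array([ 0.46851111, -0.14855495])] [ 0.32768392 -0.17767705] bottle [ 0.42078324 -0.00571441] can [0.81595068 0.02581628]
shaker [ 0.46922904 -0.3847387 ]
wristcam [ 0.3051126  -0.49312789  0.37353833] [-0.28250271 -0.12360033 -0.9512703 ]
```

move_arm(
  moves=[0.01, 0.01, 0, 0.12, 0.085, 0.03, 0.03, 0, 0.24, 0.085, 0.052, 0.052, 0, 0.36, 0.085, 0.075, 0.075, 0, 0.48, 0.085, 0.098, 0.098, 0, 0.6, 0.085, 0.121, 0.121, 0, 0.72, 0.085, 0.144, 0.144, 0, 0.84, 0.085, 0.167, 0.167, 0, 0.965, 0.085, 0.19, 0.19, 0, 1.085, 0.085, 0.208, 0.208, 0, 1.205, 0.085, 0.22, 0.221, 0, 1.325, 0.085, 0.226, 0.227, 0, 1.445, 0.085],
  newtons=40,
)

```text
clock: 1.25
tcp_pos: [0.4602, -0.2967, 0.2392]
orientation: [-0.0, 0.594, 0.805, 0.0]
wrist_force: [0.6, 0.1, 0.6]
finger_gap: 0.085
grip_force: 0.0
```

Run:
```python
from h import *
c=cam('wrist'); cv2.imwrite('pics/w1.png',c['img']); np.save('w1.npy',{k:c[k] for k in('R','t','K')},allow_pickle=True)
s=env.get_state(); print(s['tcp_pos'],s['orientation'],-c['R'].T@c['t'])
print('pred rim centre px',proj(c,[.459,-.298,.108]))
```

```text
[ 0.46054437 -0.29646129  0.23922552] [8.57832260e-06 5.91315967e-01 8.06439780e-01 5.56280484e-04] [ 0.43697687 -0.22074591  0.37406606]
pred rim centre px [319.66954329 193.69650141]
```

View pics/w1.png

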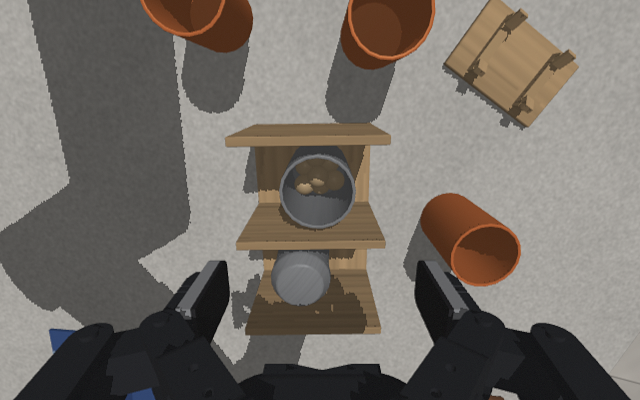

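move_arm(
  moves=[-0.002, -0.001, -0.01, 0, 0.085, -0.004, -0.001, -0.03, 0, 0.085, -0.004, -0.001, -0.055, 0, 0.085, -0.004, -0.001, -0.08, 0, 0.085, -0.004, -0.001, -0.105, 0, 0.085, -0.004, -0.001, -0.13, 0, 0.085, -0.004, -0.001, -0.15, 0, 0.085, -0.004, -0.001, -0.165, 0, 0.085, -0.004, -0.001, -0.173, 0, 0.085, -0.004, -0.001, -0.173, 0, 0.085, -0.004, -0.001, -0.173, 0, 0.06, -0.004, -0.001, -0.173, 0, 0.06],
  newtons=40,
)

```text
clock: 2.3
tcp_pos: [0.4557, -0.3008, 0.0676]
orientation: [0.001, 0.598, 0.802, 0.0]
wrist_force: [0.7, -0.4, -1.1]
finger_gap: 0.066
grip_force: 45.0
```

move_arm(
  moves=[0, 0, 0, 0, 0.05, 0, 0, 0, 0, 0.05, 0, 0, 0, 0, 0.05, 0, 0, 0, 0, 0.05],
)

```text
clock: 2.63
tcp_pos: [0.4555, -0.3007, 0.0675]
orientation: [0.001, 0.597, 0.802, -0.0]
wrist_force: [0.8, -0.6, 4.8]
finger_gap: 0.0663
grip_force: 45.5
```

move_arm(
  moves=[0, 0, 0.005, 0, 0.05, 0, 0, 0.015, 0, 0.05, 0, 0, 0.03, 0, 0.05, 0, 0, 0.045, 0, 0.05, 0, 0, 0.06, 0, 0.05, 0, 0, 0.075, 0, 0.05, 0, 0, 0.09, 0, 0.05, 0, 0, 0.105, 0, 0.05, 0, 0, 0.12, 0, 0.05, 0, 0, 0.133, 0, 0.05, 0, 0, 0.14, 0, 0.05, 0, 0, 0.14, 0, 0.05],
)

```text
clock: 3.63
tcp_pos: [0.4553, -0.3002, 0.2081]
orientation: [0.001, 0.597, 0.802, -0.0]
wrist_force: [0.0, 0.1, -2.4]
finger_gap: 0.0664
grip_force: 45.4
```

move_arm(
  moves=[0.002, 0.005, 0, 0, 0.05, 0.006, 0.015, 0, 0, 0.05, 0.013, 0.035, 0, 0, 0.05, 0.023, 0.06, 0, 0, 0.05, 0.032, 0.085, 0, 0, 0.05, 0.042, 0.11, 0, 0, 0.05, 0.051, 0.135, 0, 0, 0.05, 0.061, 0.16, 0, 0, 0.05, 0.07, 0.185, 0, 0, 0.05, 0.08, 0.21, 0, 0, 0.05, 0.089, 0.235, 0, 0, 0.05, 0.099, 0.26, 0, 0, 0.05],
)

```text
clock: 4.63
tcp_pos: [0.553, -0.0372, 0.2051]
orientation: [-0.001, 0.597, 0.802, -0.0]
wrist_force: [0.2, -0.7, -2.5]
finger_gap: 0.066
grip_force: 45.3
```

move_arm(
  moves=[0.009, 0.025, 0, 0, 0.05, 0.019, 0.05, 0, 0, 0.05, 0.028, 0.075, 0, 0, 0.05, 0.038, 0.1, 0, 0, 0.05, 0.046, 0.121, 0, 0, 0.05, 0.052, 0.138, 0, 0, 0.05, 0.056, 0.15, 0, 0, 0.05, 0.058, 0.156, 0, 0, 0.05, 0.059, 0.158, 0, 0, 0.05, 0.059, 0.158, 0, 0, 0.05],
)

```text
clock: 5.47
tcp_pos: [0.6124, 0.1184, 0.2058]
orientation: [-0.0, 0.597, 0.802, -0.0]
wrist_force: [0.1, -0.3, -3.0]
finger_gap: 0.0662
grip_force: 45.4
```

move_arm(
  moves=[0, 0, -0.01, 0, 0.05, 0, 0, -0.025, 0, 0.05, 0, 0, -0.042, 0, 0.05, 0, 0, -0.06, 0, 0.05, 0, 0, -0.075, 0, 0.05, 0, 0, -0.087, 0, 0.05, 0, 0, -0.095, 0, 0.05, 0, 0, -0.1, 0, 0.05, 0, 0, -0.102, 0, 0.05, 0, 0, -0.104, 0, 0.05, 0, 0, -0.105, 0, 0.05, 0, 0, -0.106, 0, 0.05],
)

```text
clock: 6.47
tcp_pos: [0.6133, 0.1182, 0.101]
orientation: [0.001, 0.597, 0.802, 0.0]
wrist_force: [-0.3, -0.2, -2.3]
finger_gap: 0.0663
grip_force: 45.4
```

move_arm(
  moves=[0, 0, -0.001, 0, 0.05, 0, 0, -0.0015, 0, 0.05, 0, 0, -0.002, 0, 0.05, 0, 0, -0.002, 0, 0.05],
)

```text
clock: 6.8
tcp_pos: [0.6132, 0.1183, 0.0996]
orientation: [0.001, 0.597, 0.802, 0.001]
wrist_force: [-0.8, 0.0, 5.0]
finger_gap: 0.0665
grip_force: 45.7
```

move_arm(
  moves=[0, 0, -0.001, 0, 0.068, 0, 0, -0.001, 0, 0.072, 0, 0, -0.001, 0, 0.08, 0, 0, -0.001, 0, 0.085, 0, 0, -0.001, 0, 0.085, 0, 0, -0.001, 0, 0.085, 0, 0, -0.001, 0, 0.085, 0, 0, -0.001, 0, 0.085, 0, 0, -0.001, 0, 0.085, 0, 0, -0.001, 0, 0.085],
)

```text
clock: 7.63
tcp_pos: [0.6128, 0.1182, 0.0973]
orientation: [0.0, 0.597, 0.802, 0.0]
wrist_force: [0.0, 0.1, -0.5]
finger_gap: 0.085
grip_force: 0.0
```

Run:
```python
from h import *
c=cam('wrist'); s=cam('scene'); print(proj(s,[.613,.117,.09]))
a=c['img'][:,100:540]; b=cv2.resize(s['img'][170:290,290:450],None,fx=2.25,fy=2.25)
b=cv2.copyMakeBorder(b,0,400-b.shape[0],0,0,cv2.BORDER_CONSTANT); cv2.imwrite('pics/s1.png',np.hstack([a,b]))
st=env.get_state(); print(st['tcp_pos'],st['wrist_force'],proj(c,[.613,.117,.14])-[100,0])
```

```text
[360.15232739 219.69953433]
[0.61279016 0.1181757  0.09732568] [ 0.16546427 -0.57706826  0.29188717] [220.84559253 339.79256019]
```

View pics/s1.png

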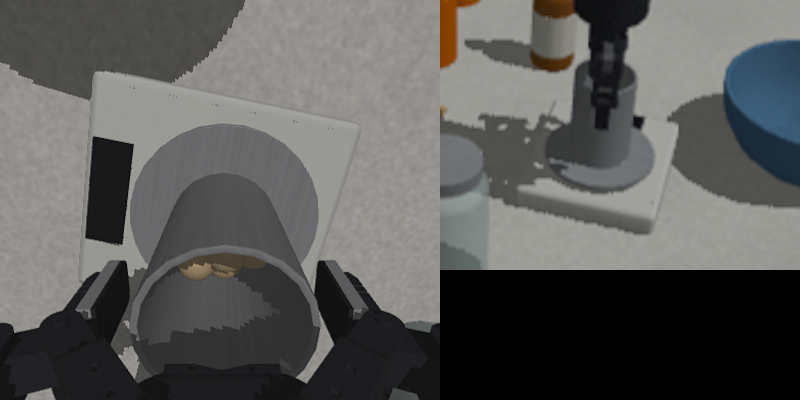

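move_arm(
  moves=[0, 0, -0.003, 0, 0.085, 0, 0, -0.006, 0, 0.085, 0, 0, -0.006, 0, 0.085, 0, 0, -0.006, 0, 0.06, 0, 0, -0.006, 0, 0.05, 0, 0, -0.006, 0, 0.05, 0, 0, -0.006, 0, 0.05, 0, 0, -0.006, 0, 0.05],
  newtons=30,
)

```text
clock: 8.4
tcp_pos: [0.613, 0.1182, 0.0915]
orientation: [0.0, 0.597, 0.802, 0.0]
wrist_force: [0.3, 1.1, 1.4]
finger_gap: 0.0662
grip_force: 33.1
```

move_arm(
  moves=[0, 0, 0.004, 0, 0.05, 0, 0, 0.012, 0, 0.05, 0, 0, 0.022, 0, 0.05, 0, 0, 0.032, 0, 0.05, 0, 0, 0.04, 0, 0.05, 0, 0, 0.045, 0, 0.05, 0, 0, 0.046, 0, 0.05, 0, 0, 0.046, 0, 0.05],
)

```text
clock: 9.07
tcp_pos: [0.6132, 0.1182, 0.1381]
orientation: [0.0, 0.597, 0.802, 0.0]
wrist_force: [0.5, 0.3, -2.2]
finger_gap: 0.0664
grip_force: 33.5
```

move_arm(
  moves=[-0.004, 0.003, 0, 0, 0.05, -0.014, 0.01, 0, 0, 0.05, -0.028, 0.02, 0, 0, 0.05, -0.044, 0.032, 0, 0, 0.05, -0.06, 0.043, -0.003, 0, 0.05, -0.074, 0.053, -0.006, 0, 0.05, -0.082, 0.059, -0.008, 0, 0.05, -0.085, 0.061, -0.008, 0, 0.05, -0.085, 0.061, -0.008, 0, 0.05],
)

```text
clock: 9.82
tcp_pos: [0.5266, 0.1798, 0.1292]
orientation: [-0.0, 0.597, 0.803, -0.0]
wrist_force: [0.7, -1.0, -2.0]
finger_gap: 0.0665
grip_force: 33.6
```

Run:
```python
from h import *
c=cam('wrist'); s=cam('scene')
a=c['img'][:,100:540]; b=cv2.resize(s['img'][140:290,360:520],None,fx=2.25,fy=2.25)
b=cv2.copyMakeBorder(b,0,400-b.shape[0],0,0,cv2.BORDER_CONSTANT); cv2.imwrite('pics/s2.png',np.hstack([a,b]))
for r in(.100,.105):print([ (proj(c,[.483+r*np.cos(t),.328+r*np.sin(t),.095])-[100,0]).round() for t in(-1.28,-1.6,-.9)])
```

```text
[array([223., 146.]), array([162., 136.]), array([295., 132.])]
[array([223., 155.]), array([159., 145.]), array([298., 141.])]
```

View pics/s2.png

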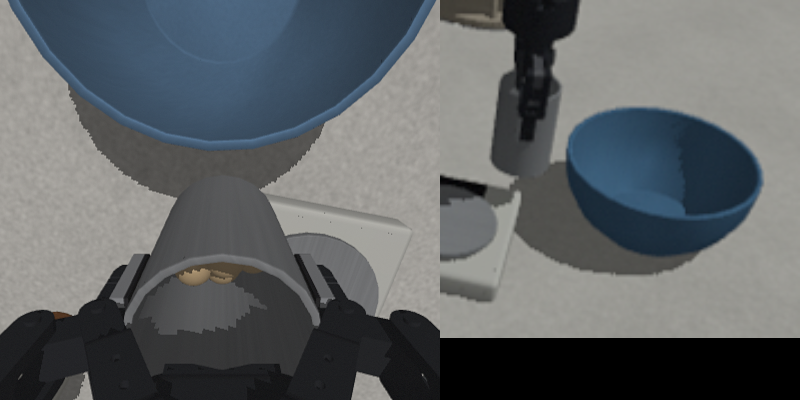

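move_arm(
  moves=[-0.002, 0.006, 0, 0, 0.05, -0.004, 0.012, 0, 0, 0.05, -0.005, 0.018, 0, 0, 0.05, -0.0065, 0.0215, 0.003, 0, 0.05, -0.0075, 0.0255, 0.005, 0, 0.05, -0.009, 0.03, 0.007, 0, 0.05, -0.0105, 0.0345, 0.0085, 0, 0.05, -0.0115, 0.039, 0.0095, 0, 0.05, -0.013, 0.0435, 0.0105, 0, 0.05, -0.013, 0.0435, 0.0105, 0, 0.05],
)

```text
clock: 10.75
tcp_pos: [0.5153, 0.2214, 0.1397]
orientation: [0.002, 0.597, 0.802, -0.002]
wrist_force: [1.6, -6.1, -1.8]
finger_gap: 0.0663
grip_force: 34.3
```

Run:
```python
from h import *
c=cam('wrist'); s=cam('scene')
a=c['img'][:,100:540]; b=cv2.resize(s['img'][140:290,360:520],None,fx=2.25,fy=2.25)
b=cv2.copyMakeBorder(b,0,400-b.shape[0],0,0,cv2.BORDER_CONSTANT); cv2.imwrite('pics/s3.png',np.hstack([a,b]))
```

```text
(no output)
```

View pics/s3.png

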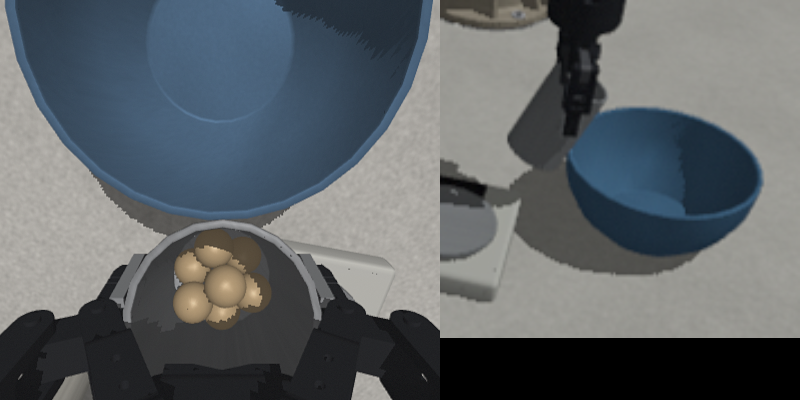

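move_arm(
  moves=[-0.002, 0.0065, 0.0005, 0, 0.05, -0.004, 0.013, 0, 0, 0.05, -0.006, 0.0195, -0.0015, 0, 0.05, -0.0075, 0.0255, -0.0035, 0, 0.05, -0.0095, 0.0315, -0.0065, 0, 0.05, -0.011, 0.037, -0.01, 0, 0.05, -0.0125, 0.042, -0.0145, 0, 0.05, -0.014, 0.0465, -0.0195, 0, 0.05, -0.015, 0.05, -0.024, 0, 0.05, -0.016, 0.053, -0.029, 0, 0.05, -0.0165, 0.0555, -0.0345, 0, 0.05, -0.0165, 0.0555, -0.0345, 0, 0.05],
)

```text
clock: 11.85
tcp_pos: [0.4977, 0.2795, 0.1055]
orientation: [-0.001, 0.597, 0.802, 0.0]
wrist_force: [-3.7, 1.0, 4.5]
finger_gap: 0.0648
grip_force: 31.5
```

Run:
```python
from h import *
c=cam('wrist'); s=cam('scene')
a=c['img'][:,100:540]; b=cv2.resize(s['img'][140:290,360:520],None,fx=2.25,fy=2.25)
b=cv2.copyMakeBorder(b,0,400-b.shape[0],0,0,cv2.BORDER_CONSTANT); cv2.imwrite('pics/s4.png',np.hstack([a,b]))
```

View pics/s4.png

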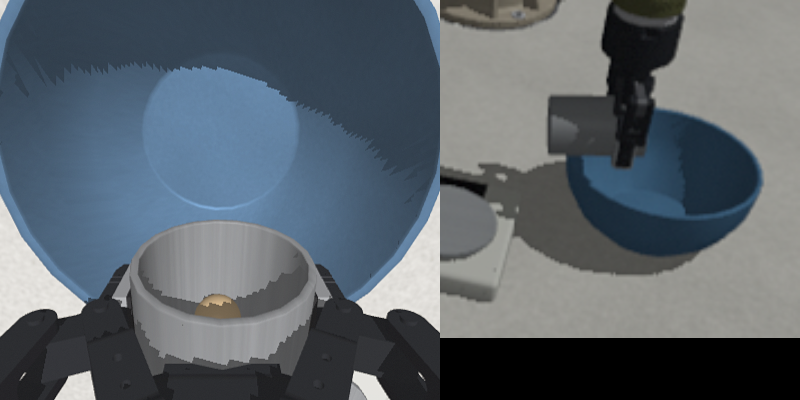

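Run:
```python
from h import *
c=cam('wrist'); s=cam('scene'); st=env.get_state(); T=st['tcp_pos']; print(T,st['wrist_force'],st['finger_gap'],c['K'][0,0])
psi=.291; d=np.array([-np.sin(psi),np.cos(psi),0]); n=np.array([np.cos(psi),np.sin(psi),0])
def onplane(C,u,v):
    o,r=ray(C,u,v); return o+r*(n@(T-o))/(n@r)
def rel(p): q=p-T; return (q@d,q@n,q[2])
# mouth top edge/bottom edge at the plane of symmetry (nearly edge-on so use width for depth)
o,r=ray(c,322,272); D=.066*c['K'][0,0]/182; zc=c['R'][2]@r; print('mouth',rel(o+r*D/zc))
for nm,(x,y) in dict(bottomface=(563,126),bf_top=(557,97),bf_bot=(555,152)).items():
    print(nm,rel(onplane(s,360+(x-440)/2.25,140+y/2.25)))
print('tip px',[ (proj(s,T+k*n+[0,0,-.008])-[360,140])*2.25+[440,0] for k in(.04,-.04)])
```

```text
[0.49846757 0.2786215  0.1058982 ] [-2.71187778  2.04866298  3.52950903] 0.06498447809542078 324.9711860797167
mouth (np.float64(0.01877799677653211), np.float64(2.2989996170216886e-05), np.float64(0.030762288943215393))
bottomface (np.float64(-0.059154072153067234), np.float64(6.883508242097003e-17), np.float64(0.021790933318431266))
bf_top (np.float64(-0.07070437636387311), np.float64(7.099228510257098e-17), np.float64(0.05809031151381791))
bf_bot (np.float64(-0.06286346959918916), np.float64(-1.9743026954632993e-17), np.float64(-0.013247507350337445))
tip px [array([617.818784  , 174.24679764]), array([609.4430547 , 132.06079442])]
```

move_arm(
  moves=[-0.0015, 0.0045, -0.001, 0, 0.05, -0.003, 0.0095, -0.003, 0, 0.05, -0.003, 0.0095, -0.006, 0, 0.05, -0.003, 0.0095, -0.009, 0, 0.05, -0.003, 0.0095, -0.012, 0, 0.05, -0.003, 0.0095, -0.015, 0, 0.05, -0.003, 0.0095, -0.015, 0, 0.05],
)

```text
clock: 12.63
tcp_pos: [0.4948, 0.2896, 0.0902]
orientation: [-0.001, 0.597, 0.803, 0.001]
wrist_force: [-3.6, 4.8, 5.2]
finger_gap: 0.0642
grip_force: 31.8
```

```bash
cat > look.py <<'E'
from h import *
import sys
c=cam('wrist'); s=cam('scene'); t=cam('top'); cv2.imwrite('pics/_w.png',c['img']); cv2.imwrite('pics/_s.png',s['img']); cv2.imwrite('pics/_t.png',t['img'])
st=env.get_state(); print(st['clock'],st['tcp_pos'],st['wrist_force'],st['finger_gap'],st['grip_force'])
def tan(im):
    H,S,V=cv2.split(cv2.cvtColor(im,cv2.COLOR_BGR2HSV)); return ((H>8)&(H<24)&(S>60)&(V>40)).astype('uint8')
for n,C,box in (('wrist',c,(100,0,540,400)),('top',t,(130,180,232,280)),('scene',s,(400,170,510,260))):
    m=np.zeros(C['img'].shape[:2],'uint8'); x0,y0,x1,y1=box; m[y0:y1,x0:x1]=tan(C['img'])[y0:y1,x0:x1]
    k,l,q,ce=cv2.connectedComponentsWithStats(m); print(n,[(q[i,4],ce[i].round().astype(int).tolist(),q[i,2:4].tolist()) for i in range(1,k) if q[i,4]>8])
# mouth: grey cup mask in wrist
hs=cv2.cvtColor(c['img'],cv2.COLOR_BGR2HSV);
E
python3 look.py
python3 - <<'E'
import cv2,numpy as np
im=cv2.imread('pics/s4.png'); print(cv2.cvtColor(im,cv2.COLOR_BGR2HSV)[300,217])
E
```

```text
12.7833 [0.49490784 0.28953777 0.09043578] [-3.46692991  5.89960658  4.05114984] 0.0641887784661255 31.992941200733185
wrist [(np.int32(1059), [321, 161], [38, 38]), (np.int32(1857), [325, 244], [50, 50]), (np.int32(132), [322, 274], [30, 7])]
top []
scene [(np.int32(33), [457, 213], [7, 8]), (np.int32(20), [458, 232], [7, 4])]
[ 17  85 193]
```

move_arm(
  moves=[0, 0, 0.002, 0, 0.05, 0.002, -0.008, 0.002, 0, 0.05, 0, 0, 0.002, 0, 0.05, 0.002, -0.008, 0.002, 0, 0.05, 0, 0, 0.002, 0, 0.05, 0.002, -0.008, 0.002, 0, 0.05, 0, 0, 0.002, 0, 0.05, 0, 0, 0.002, 0, 0.05],
)

```text
clock: 13.45
tcp_pos: [0.4949, 0.2883, 0.092]
orientation: [-0.0, 0.597, 0.802, -0.0]
wrist_force: [0.0, 0.8, -1.9]
finger_gap: 0.0641
grip_force: 33.6
```

```bash
python3 look.py
python3 - <<'E'
from h import *
a=cv2.imread('pics/_w.png')[:,100:540]; b=cv2.resize(cv2.imread('pics/_s.png')[140:290,360:520],None,fx=2.25,fy=2.25)
b=cv2.copyMakeBorder(b,0,400-b.shape[0],0,0,cv2.BORDER_CONSTANT); cv2.imwrite('pics/s5.png',np.hstack([a,b]))
E
```

```text
13.6 [0.49488748 0.28777087 0.09191867] [-0.2339832   0.56954449 -1.92611926] 0.06386936624240576 33.62332404591143
wrist [(np.int32(2013), [324, 88], [49, 73]), (np.int32(1022), [361, 82], [36, 38]), (np.int32(956), [282, 104], [36, 36]), (np.int32(933), [394, 125], [36, 35]), (np.int32(840), [391, 167], [34, 33]), (np.int32(784), [287, 181], [32, 33])]
top [(np.int32(43), [180, 244], [8, 6])]
scene [(np.int32(41), [445, 227], [8, 7]), (np.int32(98), [467, 231], [18, 11])]
```

View pics/s5.png

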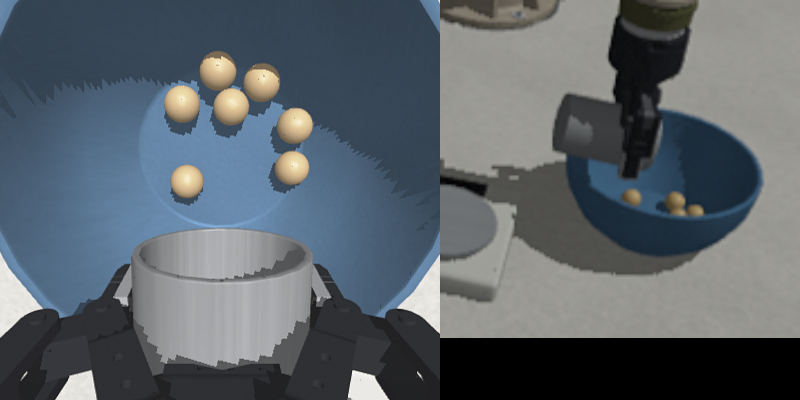

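move_arm(
  moves=[0, 0, 0.003, 0, 0.05, 0, 0, 0.01, 0, 0.05, 0, 0, 0.02, 0, 0.05, 0, 0, 0.035, 0, 0.05, 0, 0, 0.05, 0, 0.05, 0, 0, 0.065, 0, 0.05, 0, 0, 0.08, 0, 0.05, 0, 0, 0.09, 0, 0.05, 0, 0, 0.095, 0, 0.05, 0, 0, 0.095, 0, 0.05],
  newtons=20,
)

```text
clock: 14.43
tcp_pos: [0.4962, 0.288, 0.1892]
orientation: [0.001, 0.597, 0.802, 0.001]
wrist_force: [0.3, 0.4, -2.3]
finger_gap: 0.0637
grip_force: 33.7
```

```bash
cat > pose.py <<'E'
from h import *
# cup pose: grey mask in scene -> bottom face + silhouette; mouth ellipse in wrist
c=cam('wrist'); s=cam('scene'); st=env.get_state(); T=st['tcp_pos']; q=st['orientation']
psi=2*np.arctan2(q[2],q[1])-np.pi/2; d=np.array([-np.sin(psi),np.cos(psi),0]); n=np.array([np.cos(psi),np.sin(psi),0])
print(st['clock'],T,st['wrist_force'],st['finger_gap'],st['grip_force'],psi)
g=cv2.cvtColor(c['img'],cv2.COLOR_BGR2GRAY)
# edges along wrist column 322 and the widest row
col=g[150:400,318:327].mean(1).astype(int); print('col',list(zip(range(150,400,3),col[::3])))
cv2.imwrite('pics/_w.png',c['img']); cv2.imwrite('pics/_s.png',s['img'])
p=proj(s,T+[0,0,.02]); x,y=p.astype(int); print('scene px of cup',x,y)
gs=cv2.cvtColor(s['img'],cv2.COLOR_BGR2HSV); 
u0=proj(s,T+[0,0,.02]-d*.05); print('bottom-ish',u0)
E
python3 pose.py
```

```text
14.5333 [0.49515002 0.28758187 0.18708376] [ 0.41324104 -0.1498876  -2.22630386] 0.06391461062597607 33.65276419557631 0.2909335239704771
col [(150, np.int64(95)), (153, np.int64(96)), (156, np.int64(96)), (159, np.int64(96)), (162, np.int64(96)), (165, np.int64(95)), (168, np.int64(96)), (171, np.int64(96)), (174, np.int64(96)), (177, np.int64(96)), (180, np.int64(95)), (183, np.int64(95)), (186, np.int64(94)), (189, np.int64(117)), (192, np.int64(100)), (195, np.int64(99)), (198, np.int64(98)), (201, np.int64(98)), (204, np.int64(98)), (207, np.int64(97)), (210, np.int64(97)), (213, np.int64(97)), (216, np.int64(96)), (219, np.int64(96)), (222, np.int64(96)), (225, np.int64(94)), (228, np.int64(103)), (231, np.int64(126)), (234, np.int64(126)), (237, np.int64(126)), (240, np.int64(127)), (243, np.int64(126)), (246, np.int64(126)), (249, np.int64(126)), (252, np.int64(126)), (255, np.int64(126)), (258, np.int64(126)), (261, np.int64(127)), (264, np.int64(127)), (267, np.int64(126)), (270, np.int64(127)), (273, np.int64(126)), (276, np.int64(127)), (279, np.int64(82)), (282, np.int64
[... 215 characters left out ...]
int64(122)), (315, np.int64(122)), (318, np.int64(122)), (321, np.int64(122)), (324, np.int64(123)), (327, np.int64(122)), (330, np.int64(122)), (333, np.int64(123)), (336, np.int64(122)), (339, np.int64(123)), (342, np.int64(123)), (345, np.int64(123)), (348, np.int64(124)), (351, np.int64(123)), (354, np.int64(123)), (357, np.int64(124)), (360, np.int64(119)), (363, np.int64(72)), (366, np.int64(65)), (369, np.int64(51)), (372, np.int64(34)), (375, np.int64(28)), (378, np.int64(33)), (381, np.int64(33)), (384, np.int64(34)), (387, np.int64(34)), (390, np.int64(33)), (393, np.int64(34)), (396, np.int64(33)), (399, np.int64(33))]
scene px of cup 449 169
bottom-ish [427.63071971 168.40625352]
```

```bash
cat > pose2.py <<'E'
from h import *
import sys
from scipy.optimize import fsolve
c=cam('wrist'); st=env.get_state(); T=st['tcp_pos']; q=st['orientation']
psi=2*np.arctan2(q[2],q[1])-np.pi/2; d=np.array([-np.sin(psi),np.cos(psi),0])
v1,v2,w=map(float,sys.argv[1:4])
o,a=ray(c,322,v1); _,b=ray(c,322,v2); f=c['K'][0,0]; zf=c['R'][2]
for W in(w-2,w,w+2):
    D=.066*f/W
    F=lambda t:[np.linalg.norm(t[0]*a-t[1]*b)-.066, zf@(t[0]*a+t[1]*b)/2-D]
    for g in((.14,.1),(.1,.14)):
        t=fsolve(F,g); p1,p2=o+t[0]*a,o+t[1]*b; e=p2-p1; m=(p1+p2)/2-T
        th=np.degrees(np.arctan2(-(e@d),e[2])); ax=np.array([-np.cos(np.radians(th)),-np.sin(np.radians(th))])
        print(W,'mouth rel TCP fwd,up',(m@d).round(4),m[2].round(4),'lip vec',(e@d).round(4),e[2].round(4))
E
python3 pose2.py 228 281 181
```

```text
179.0 mouth rel TCP fwd,up 0.026 0.0267 lip vec 0.012 0.0649
179.0 mouth rel TCP fwd,up 0.0212 0.0282 lip vec -0.0462 -0.0471
181.0 mouth rel TCP fwd,up 0.0266 0.0279 lip vec 0.0122 0.0649
181.0 mouth rel TCP fwd,up 0.0218 0.0294 lip vec -0.0461 -0.0473
183.0 mouth rel TCP fwd,up 0.0272 0.029 lip vec 0.0124 0.0648
183.0 mouth rel TCP fwd,up 0.0224 0.0306 lip vec -0.0459 -0.0474
```

move_arm(
  moves=[0.001, -0.005, 0, 0.03, 0.05, 0.004, -0.015, 0, 0.08, 0.05, 0.008, -0.03, 0, 0.13, 0.05, 0.013, -0.05, 0, 0.18, 0.05, 0.02, -0.075, 0, 0.24, 0.05, 0.026, -0.1, 0, 0.3, 0.05, 0.033, -0.125, 0, 0.36, 0.05, 0.04, -0.15, 0, 0.42, 0.05, 0.046, -0.175, 0, 0.48, 0.05, 0.053, -0.2, 0, 0.54, 0.05, 0.059, -0.225, 0, 0.6, 0.05, 0.066, -0.25, 0, 0.66, 0.05],
)

```text
clock: 15.58
tcp_pos: [0.5606, 0.0365, 0.1861]
orientation: [-0.001, 0.304, 0.953, -0.0]
wrist_force: [0.5, 0.6, -1.8]
finger_gap: 0.064
grip_force: 33.7
```

move_arm(
  moves=[0.007, -0.025, 0, 0.06, 0.05, 0.013, -0.05, 0, 0.12, 0.05, 0.02, -0.075, 0, 0.18, 0.05, 0.026, -0.1, 0, 0.23, 0.05, 0.033, -0.125, 0, 0.28, 0.05, 0.038, -0.145, 0, 0.31, 0.05, 0.042, -0.158, 0, 0.33, 0.05, 0.044, -0.167, 0, 0.34, 0.05, 0.045, -0.17, 0, 0.34, 0.05, 0.045, -0.17, 0, 0.34, 0.05],
)

```text
clock: 16.42
tcp_pos: [0.6059, -0.1326, 0.1864]
orientation: [-0.001, 0.14, 0.99, 0.0]
wrist_force: [0.2, -0.1, -2.7]
finger_gap: 0.064
grip_force: 33.6
```

Run:
```python
from h import *
c=cam('wrist'); st=env.get_state(); T=st['tcp_pos']; q=st['orientation']; print(st['clock'],T,st['finger_gap'],2*np.arctan2(q[2],q[1])-np.pi/2,st['wrist_force'])
cv2.imwrite('pics/_w.png',c['img']); g=cv2.cvtColor(c['img'],cv2.COLOR_BGR2GRAY)
col=g[:,318:327].mean(1); e=np.abs(np.diff(col)); print([(i,int(col[i]),int(col[i+1])) for i in np.where(e>12)[0]])
for r in(255,):
    row=g[r-1:r+2,:].mean(0); e=np.abs(np.diff(row)); print([(i,int(row[i]),int(row[i+1])) for i in np.where(e>14)[0]])
# wood mask in the wrist image
hs=cv2.cvtColor(c['img'],cv2.COLOR_BGR2HSV); H,S,V=cv2.split(hs); m=((H>10)&(H<26)&(S>70)&(V>60)).astype('uint8')
k,l,s,ce=cv2.connectedComponentsWithStats(m); print([(s[i].tolist()) for i in range(1,k) if s[i,4]>100])
C=np.array([.6188,-.1359]); a=-.2805; R=np.array([[np.cos(a),-np.sin(a)],[np.sin(a),np.cos(a)]])
print('pred base corners',[proj(c,[*(C+R@[x,y]),.008]).round(1).tolist() for x,y in((-.06,-.038),(-.06,.038),(.06,.038),(.06,-.038))])
```

```text
16.4667 [ 0.60582305 -0.13188983  0.18666958] 0.06367924402214935 1.2905062403401484 [-0.43573844  0.40952098 -0.64302108]
[(np.int64(128), 162, 139), (np.int64(129), 139, 98), (np.int64(130), 98, 126), (np.int64(153), 125, 100), (np.int64(155), 92, 125), (np.int64(215), 126, 103), (np.int64(216), 103, 73), (np.int64(218), 79, 108), (np.int64(219), 108, 131), (np.int64(226), 131, 113), (np.int64(227), 113, 78), (np.int64(228), 78, 104), (np.int64(229), 104, 119), (np.int64(233), 108, 83), (np.int64(234), 83, 57), (np.int64(281), 66, 94), (np.int64(282), 94, 117), (np.int64(334), 100, 81), (np.int64(335), 81, 68), (np.int64(368), 57, 43), (np.int64(369), 43, 19)]
[(np.int64(193), 64, 82), (np.int64(231), 73, 56), (np.int64(411), 62, 88), (np.int64(412), 88, 154)]
[[0, 0, 187, 223, 27203], [179, 0, 119, 78, 5546], [285, 130, 79, 101, 7476], [66, 212, 131, 116, 7975], [0, 353, 40, 47, 1037]]
pred base corners [[281.5, 131.1], [361.7, 131.0], [357.6, 246.0], [286.0, 246.1]]
```

move_arm(
  moves=[0, 0.0015, -0.01, 0, 0.05, 0, 0.0015, -0.03, 0, 0.05, 0, 0.0015, -0.055, 0, 0.05, 0, 0.0015, -0.08, 0, 0.05, 0, 0.0015, -0.1, 0, 0.05, 0, 0.0015, -0.117, 0, 0.05, 0, 0.0015, -0.13, 0, 0.05, 0, 0.0015, -0.139, 0, 0.05, 0, 0.0015, -0.145, 0, 0.05, 0, 0.0015, -0.149, 0, 0.05, 0, 0.0015, -0.152, 0, 0.05, 0, 0.0015, -0.152, 0, 0.05],
)

```text
clock: 17.47
tcp_pos: [0.6064, -0.1306, 0.0353]
orientation: [0.0, 0.139, 0.99, 0.0]
wrist_force: [-0.8, 0.7, -1.3]
finger_gap: 0.0639
grip_force: 33.6
```

move_arm(
  moves=[0, 0, -0.001, 0, 0.05, 0, 0, -0.002, 0, 0.05, 0, 0, -0.003, 0, 0.05, 0, 0, -0.004, 0, 0.05, 0, 0, -0.005, 0, 0.05, 0, 0, -0.006, 0, 0.05],
)

```text
clock: 17.97
tcp_pos: [0.6064, -0.1309, 0.0294]
orientation: [0.0, 0.14, 0.99, 0.0]
wrist_force: [-0.2, 0.0, -2.3]
finger_gap: 0.0641
grip_force: 33.6
```

move_arm(
  moves=[0, 0, -0.001, 0, 0.05, 0, 0, -0.002, 0, 0.05, 0, 0, -0.003, 0, 0.05, 0, 0, -0.003, 0, 0.05],
)

```text
clock: 18.3
tcp_pos: [0.6062, -0.1308, 0.0261]
orientation: [-0.0, 0.139, 0.99, 0.0]
wrist_force: [-0.7, 0.2, -1.8]
finger_gap: 0.0641
grip_force: 33.7
```

move_arm(
  moves=[0, 0, -0.001, 0, 0.05, 0, 0, -0.002, 0, 0.05, 0, 0, -0.003, 0, 0.05, 0, 0, -0.003, 0, 0.05],
)

```text
clock: 18.63
tcp_pos: [0.6071, -0.1306, 0.0248]
orientation: [0.001, 0.139, 0.99, 0.0]
wrist_force: [-1.5, 2.5, 7.8]
finger_gap: 0.064
grip_force: 34.2
```

```bash
cat > edges.py <<'E'
from h import *
c=cam('wrist'); s=cam('scene'); st=env.get_state(); print(st['clock'],st['tcp_pos'],st['wrist_force'],st['finger_gap'])
cv2.imwrite('pics/_w.png',c['img']); cv2.imwrite('pics/_s.png',s['img']); g=cv2.cvtColor(c['img'],cv2.COLOR_BGR2GRAY)
col=g[:,318:327].mean(1); e=np.abs(np.diff(col)); print([(int(i),int(col[i]),int(col[i+1])) for i in np.where(e>10)[0]])
E
python3 edges.py
```

```text
18.7333 [ 0.60704059 -0.13052319  0.02475817] [-0.9597388   2.61748976  6.55230915] 0.0638566744995606
[(159, 144, 116), (160, 116, 73), (162, 74, 92), (163, 92, 105), (208, 113, 92), (209, 92, 66), (214, 72, 97), (215, 97, 119), (224, 110, 88), (225, 88, 71), (227, 62, 87), (228, 87, 107), (230, 105, 92), (231, 92, 66), (232, 66, 55), (283, 55, 73), (284, 73, 98), (336, 95, 79), (337, 79, 63), (338, 63, 52), (368, 51, 39), (369, 39, 17)]
```

move_arm(
  moves=[0, 0, -0.001, 0, 0.05, 0, 0, -0.002, 0, 0.05, 0, 0, -0.003, 0, 0.05, 0, 0, -0.003, 0, 0.05],
)

```text
clock: 19.07
tcp_pos: [0.6087, -0.1309, 0.0229]
orientation: [0.003, 0.139, 0.99, 0.0]
wrist_force: [0.4, 2.6, 10.2]
finger_gap: 0.0643
grip_force: 32.5
```

```bash
python3 edges.py
```

```text
19.1667 [ 0.60867633 -0.13092993  0.02293476] [0.79964963 1.79266393 9.87670319] 0.06369641094297374
[(156, 149, 134), (157, 134, 84), (158, 84, 70), (159, 70, 87), (160, 87, 102), (206, 114, 93), (207, 93, 66), (212, 72, 98), (213, 98, 119), (222, 113, 93), (223, 93, 69), (225, 69, 97), (237, 98, 74), (238, 74, 55), (296, 68, 90), (297, 90, 105), (340, 85, 74), (341, 74, 59), (368, 51, 38), (369, 38, 18)]
```

move_arm(
  moves=[0, 0, -0.001, 0, 0.05, 0, 0, -0.002, 0, 0.05, 0, 0, -0.002, 0, 0.05],
)

```text
clock: 19.42
tcp_pos: [0.6097, -0.1312, 0.0215]
orientation: [0.004, 0.139, 0.99, -0.0]
wrist_force: [1.3, 1.9, 11.6]
finger_gap: 0.0643
grip_force: 31.9
```

```bash
python3 edges.py; python3 pose2.py 225 301 182
```

```text
19.5167 [ 0.60973339 -0.13123303  0.02155138] [ 2.16269094  2.51167135 10.89195189] 0.06378005572541334
[(155, 141, 104), (156, 104, 66), (157, 66, 82), (158, 82, 100), (159, 100, 110), (205, 110, 83), (206, 83, 67), (211, 72, 98), (212, 98, 120), (221, 114, 88), (222, 88, 59), (223, 59, 83), (224, 83, 106), (240, 97, 73), (241, 73, 51), (305, 63, 75), (306, 75, 94), (340, 90, 77), (341, 77, 59), (368, 51, 39), (369, 39, 17)]
180.0 mouth rel TCP fwd,up 0.0242 0.0272 lip vec 0.0056 0.0658
180.0 mouth rel TCP fwd,up 0.0176 0.0294 lip vec -0.0533 -0.039
182.0 mouth rel TCP fwd,up 0.0248 0.0283 lip vec 0.0059 0.0657
182.0 mouth rel TCP fwd,up 0.0183 0.0305 lip vec -0.0531 -0.0392
184.0 mouth rel TCP fwd,up 0.0255 0.0295 lip vec 0.0062 0.0657
184.0 mouth rel TCP fwd,up 0.0189 0.0317 lip vec -0.0529 -0.0395
```

move_arm(
  moves=[-0.001, 0, -0.001, 0, 0.05, -0.002, 0, -0.002, 0, 0.05, -0.002, 0, -0.002, 0, 0.05],
)

```text
clock: 19.82
tcp_pos: [0.61, -0.1313, 0.0209]
orientation: [0.006, 0.139, 0.99, 0.0]
wrist_force: [4.9, 4.0, 14.7]
finger_gap: 0.0639
grip_force: 31.9
```

```bash
python3 edges.py
```

```text
19.9167 [ 0.61001665 -0.13135135  0.02092428] [ 4.43619968  4.29969014 14.89609637] 0.06405490634148557
[(154, 148, 125), (155, 125, 74), (157, 74, 92), (158, 92, 106), (204, 119, 106), (205, 106, 75), (210, 68, 79), (211, 79, 105), (212, 105, 120), (221, 110, 77), (222, 77, 63), (223, 63, 92), (224, 92, 108), (240, 97, 73), (241, 73, 52), (310, 64, 78), (311, 78, 96), (342, 83, 62), (343, 62, 51), (368, 52, 39), (369, 39, 17)]
```

move_arm(
  moves=[0.002, 0, 0.002, 0, 0.05, 0.005, -0.001, 0.0045, 0, 0.05, 0.005, -0.001, 0.0045, 0, 0.064, 0.005, -0.001, 0.0045, 0, 0.066, 0.005, -0.001, 0.0045, 0, 0.07, 0.005, -0.001, 0.0045, 0, 0.075, 0.005, -0.001, 0.0045, 0, 0.085, 0.005, -0.001, 0.0045, 0, 0.085, 0.005, -0.001, 0.0045, 0, 0.085],
)

```text
clock: 20.67
tcp_pos: [0.609, -0.1318, 0.0205]
orientation: [-0.0, 0.14, 0.99, 0.0]
wrist_force: [-0.3, -1.0, 0.7]
finger_gap: 0.0848
grip_force: 0.0
```

```bash
python3 edges.py;  python3 - <<'E'
from h import *
a=cv2.imread('pics/_w.png')[:,100:540]; s=cam('scene'); p=proj(s,[.618,-.134,.05]); x,y=int(p[0]),int(p[1]); print(x,y)
b=cv2.resize(s['img'][y-60:y+60,x-60:x+60],None,fx=3,fy=3)
b=cv2.copyMakeBorder(b,0,400-b.shape[0],0,0,cv2.BORDER_CONSTANT); cv2.imwrite('pics/s6.png',np.hstack([a,b]))
E
```

```text
20.7667 [ 0.60917044 -0.13187403  0.02071786] [-0.18909586 -0.58600925  0.42797234] 0.08500380774288402
[(156, 149, 128), (157, 128, 83), (159, 73, 91), (160, 91, 106), (206, 119, 107), (207, 107, 75), (212, 68, 79), (213, 79, 105), (214, 105, 120), (222, 116, 100), (223, 100, 75), (224, 75, 58), (226, 60, 89), (227, 89, 109), (244, 99, 86), (245, 86, 74), (247, 70, 57), (322, 70, 87), (323, 87, 100), (341, 93, 77), (342, 77, 65), (368, 52, 39), (369, 39, 17)]
266 209
```

```bash
cat > lip.py <<'E'
from h import *
import sys
v1,v2=map(float,sys.argv[1:3]); c=cam('wrist'); C=np.array([.6184,-.1337,0]); d=np.array([-.961,.277,0]); n=np.array([.277,.961,0])
for v,z in((v1,.017),(v2,.083)):
    p=plane(c,322,v,z)-C; print(v,'along d',p@d,'n',p@n)
g=cv2.cvtColor(c['img'],cv2.COLOR_BGR2GRAY)
E
python3 lip.py 226.5 322.5
```

```text
226.5 along d 0.03075141977410453 n -0.00018201339731686866
322.5 along d 0.030497152661948496 n -0.00023154467960910007
```

move_arm(
  moves=[0, 0, 0.004, 0, 0.085, 0, 0, 0.012, 0, 0.085, 0, 0, 0.022, 0, 0.085, 0.007, -0.002, 0.023, 0, 0.085, 0.017, -0.005, 0.023, 0, 0.085, 0.025, -0.007, 0.023, 0, 0.085, 0.028, -0.008, 0.023, 0, 0.085, 0.028, -0.008, 0.023, 0, 0.085, 0.028, -0.008, 0.023, 0, 0.07, 0.028, -0.008, 0.023, 0, 0.05, 0.028, -0.008, 0.023, 0, 0.05, 0.028, -0.008, 0.023, 0, 0.05],
  newtons=30,
)

```text
clock: 21.87
tcp_pos: [0.6371, -0.139, 0.0439]
orientation: [-0.0, 0.139, 0.99, 0.001]
wrist_force: [1.6, 2.7, 1.4]
finger_gap: 0.0638
grip_force: 33.9
```

move_arm(
  moves=[0, 0, 0, 0, 0.05, 0, 0, 0, 0, 0.05],
)

```text
clock: 22.03
tcp_pos: [0.6372, -0.139, 0.0439]
orientation: [-0.0, 0.139, 0.99, 0.001]
wrist_force: [0.4, 4.6, 2.5]
finger_gap: 0.0642
grip_force: 34.0
```

move_arm(
  moves=[0, 0, 0.002, 0, 0.05, 0, 0, 0.005, 0, 0.05, 0, 0, 0.006, 0, 0.05, -0.005, 0.0015, 0.006, 0, 0.05, -0.011, 0.003, 0.006, 0, 0.05, -0.016, 0.0045, 0.006, 0, 0.05, -0.0185, 0.0055, 0.006, 0, 0.05, -0.0185, 0.0055, 0.006, 0, 0.05, -0.0185, 0.0055, 0.004, 0, 0.05, -0.0185, 0.0055, 0.002, 0, 0.05, -0.0185, 0.0055, 0.001, 0, 0.05, -0.0185, 0.0055, 0, 0, 0.05],
)

```text
clock: 23.03
tcp_pos: [0.6192, -0.1341, 0.0443]
orientation: [0.0, 0.139, 0.99, 0.0]
wrist_force: [-1.7, 1.9, 7.6]
finger_gap: 0.0638
grip_force: 34.7
```

```bash
python3 edges.py
```

```text
23.1333 [ 0.61920108 -0.13409444  0.04427817] [-0.4344269   1.34676921  2.53370369] 0.06341764438185858
[(129, 152, 123), (130, 123, 78), (131, 78, 104), (132, 104, 116), (151, 123, 109), (152, 109, 86), (153, 86, 100), (171, 101, 87), (173, 83, 63), (191, 67, 92), (192, 92, 114), (303, 102, 88), (304, 88, 67), (305, 67, 55), (368, 55, 41), (369, 41, 18)]
```

move_arm(
  moves=[0, 0, 0.0005, 0, 0.064, 0, 0, 0.0005, 0, 0.067, 0, 0, 0.0005, 0, 0.072, 0, 0, 0.0005, 0, 0.08, 0, 0, 0.0005, 0, 0.085, 0, 0, 0.0005, 0, 0.085, 0, 0, 0.01, 0, 0.085, 0, 0, 0.03, 0, 0.085, 0, 0, 0.055, 0, 0.085, 0, 0, 0.08, 0, 0.085, 0, 0, 0.1, 0, 0.085, 0, 0, 0.11, 0, 0.085],
)

```text
clock: 24.13
tcp_pos: [0.6202, -0.1348, 0.1579]
orientation: [0.003, 0.139, 0.99, -0.0]
wrist_force: [0.8, -0.1, 0.6]
finger_gap: 0.0848
grip_force: 0.0
```

move_arm(
  moves=[0.005, 0, 0.03, 0, 0.085, 0.015, 0, 0.06, 0, 0.085, 0.025, 0, 0.085, 0, 0.085, 0.03, 0, 0.1, 0, 0.085, 0.03, 0, 0.1, 0, 0.085],
)

```text
clock: 24.55
tcp_pos: [0.6511, -0.1348, 0.2579]
orientation: [0.003, 0.139, 0.99, -0.001]
wrist_force: [-0.1, -0.4, -0.2]
finger_gap: 0.0846
grip_force: 0.0
```

Run:
```python
from h import *
w=cam('wrist'); s=cam('scene'); t=cam('top'); st=env.get_state(); print(st['clock'],st['tcp_pos'],st['wrist_force'])
p=[proj(w,[*(np.array([.6184,-.1337])+k*np.array([-.961,.277])),.05]).round() for k in(-.05,0,.05)]; print(p)
a=cv2.resize(w['img'][100:400,130:510],None,fx=1.05,fy=1.05); 
q=proj(s,[.618,-.134,.05]).astype(int); b=cv2.resize(s['img'][q[1]-45:q[1]+45,q[0]-60:q[0]+60],None,fx=3.2,fy=3.2)
c2=cv2.resize(t['img'][180:280,130:250],None,fx=3.2,fy=3)
h=np.vstack([b,c2])[:590]; a=cv2.copyMakeBorder(a,0,h.shape[0]-a.shape[0],0,0,cv2.BORDER_CONSTANT); o=np.hstack([a,h]); print(o.shape); cv2.imwrite('pics/s7.png',o)
```

```text
24.7 [ 0.64813018 -0.13416401  0.25245168] [-0.05002945  0.27841405 -0.4583685 ]
[array([314., 187.]), array([314., 141.]), array([313.,  91.])]
(588, 783, 3)
```

View pics/s7.png

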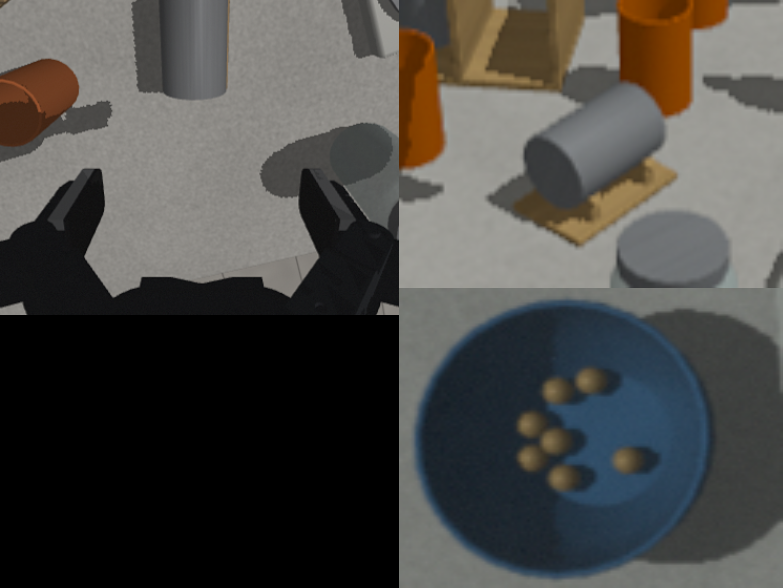

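Run:
```python
from h import *
w=cam('wrist'); g=cv2.cvtColor(w['img'],cv2.COLOR_BGR2GRAY); C=np.array([.6184,-.1337,0]); d=np.array([-.961,.277,0]); n=np.array([.277,.961,0])
col=g[:,311:318].mean(1); e=np.abs(np.diff(col))
for i in np.where(e>9)[0]:
    print(i,int(col[i]),int(col[i+1]),[round(float((plane(w,314,i+.5,z)-C)@d),4) for z in(.083,.017,.008)])
row=g[148:153].mean(0); print([(int(i),round(float((plane(w,i+.5,150,.05)-C)@n),4)) for i in np.where(np.abs(np.diff(row))>12)[0] if 240<i<400])
```

```text
85 133 113 [0.0586, 0.0605, 0.0607]
93 116 105 [0.0519, 0.0523, 0.0523]
94 105 90 [0.0511, 0.0513, 0.0513]
95 90 101 [0.0502, 0.0502, 0.0502]
200 101 121 [-0.0482, -0.0695, -0.0724]
201 121 142 [-0.0492, -0.0708, -0.0737]
366 142 132 [-0.2536, -0.3195, -0.3285]
367 132 76 [-0.2551, -0.3213, -0.3303]
368 76 20 [-0.2566, -0.3231, -0.3322]
[(256, -0.0595), (257, -0.0585), (282, -0.0325), (346, 0.034), (347, 0.035)]
```

```bash
python3 -c "
from workcell import env
print(env.hand_in())"
```

```text
the job is handed in; nothing more can be done
None
```

The job is done and handed in at about 25 s on the robot's clock: the beaker stood on the scale and was released with the balls in it, all seven balls are in the mixing bowl, and the empty beaker lies level in the cradle within about 1 mm of centre, the gripper well clear.

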